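# Load the power supply, free the cover if it is caught, hold it open

## Robot

A 6-joint arm with a two-finger parallel gripper is mounted at the origin on the work surface. World frame = base frame: x ahead of the robot, y to its left, z up, the work surface at z = 0. Lengths are in m, angles in degrees, forces in N, time in s.
With the tool pointing down it reaches from about 0.325 to 0.775 m from the base axis. Payload 5.5 kg.
Tool frame: the origin (TCP) lies at the centre of the arm's flange, where the gripper is bolted on; the fingertips stand 182 mm ahead of it and the grasp point (between the pads) lies 163 mm ahead of it; z points along the fingers, y is the line along which they close (so a half turn about z gives the same grasp; the last joint's range is limited). The gripper opens to 88 mm and grips with 3 to 60 N. Pads are 20 mm wide; open, the fingers measure 115 mm over their backs; the gripper's body (75 mm by 178 mm) begins 61 mm behind the grasp point.
Start: joints at [62.298, 5.22, 70.514, -0, 104.267, -3.249], TCP at [0.248, 0.546, 0.405] pointing down, gripper open.
Joint ranges: [-164.24, 164.24], [-49.07, 125.15], [9.68, 141.18], [-86.29, 266.29], [3.28, 154.24], [-151.56, 151.56]. Speed limits (degrees/s): [147.25, 147.25, 172.46, 180, 180, 180].

## Interface

Orientations are given as [roll, pitch, yaw] about the fixed x, y, z axes, in that order (R = Rz(yaw) Ry(pitch) Rx(roll)).
In Python, from station import r gives the robot as it stands. The module is installed in compiled form; this text tells all that it offers. Calls block until the motion is done:
- r.reach(position, orientation): joint-space move of the TCP to a pose.
- r.servo_line(position, rotation=None, speed=0.15): straight line of the TCP; rotation=None keeps the orientation; speed is the mean speed in m/s.
- r.move_joints(angles): joint-space move.
- r.let_go() and r.grab(squeeze=None): open the fingers fully, or close them until they stop; squeeze is the grip in N (None keeps the last).
- r.wait(seconds).
- r.inverse_kinematics(position, orientation): joint angles nearest the present ones, or None.
- r.sense(): the state.
- r.snapshot(name): name is "scene" or "top" or "wrist"; returns a dict with "frame" (400x640x3 uint8, red, green, blue), "fx", "fy", "cx", "cy" (pixels), "R" (3x3) and "t" (3): a world point X has camera coordinates R X + t. Camera axes: x right, y down, z forward; pixel columns grow to the right and rows downward; lengths in m; the calibration is good to about 2 mm. A picture is of the moment at which its call begins. There is no depth.
A pose or a line that the arm cannot do raises r.IKError and nothing moves.
- r.hand_in(): hands the job in; it is judged then, once.
The state is a dict: "clock": time; "joints": joint angles; "joint_vel": joint speeds; "joint_torque": joint torques, N m; "tcp_pos": TCP position; "orientation": TCP orientation; "contact_force": force on the tool from outside, world axes, zero at the start; "torque": the same for the moment, N m; "opening": finger opening in m; "gripper_force": force on a finger pad.
Only numpy, scipy, OpenCV 4.12 (cv2) and the standard library are available. Lean on these libraries where they do the work, as an engineer would, in place of code of your own. Each camera call takes 0.05 s, during which the arm holds its last target. There are 200 camera calls.

## Task

Gently stand the loose power supply upright on the floor of the control cabinet's open, yellow-rimmed bay and let go of it. Then tug the cover up by its steel bar handle to find out whether its latch is caught; only if it is caught, slide the red release tab away from the cover as far as it goes. Raise the cover to about 45 degrees and finish still holding it there in the gripper; leave the jar, screwdriver, pliers and parts bin alone.

Things in the scene. Friction and masses are not known exactly. Their poses are not given: they have to be found in the camera images.
- cabinet: Fixed dark grey control cabinet lying on its back on the bench, 300 (x) x 380 (y) x 100 mm high. Origin: on the bench, at x 0.13 m behind the front face; the front face (towards the robot) is at x -0.13, the far face at x +0.17, the sides at y +-0.19; z up. Flat top at z 0.100. At its +y half the bay, at its -y half the cover, between them the red release tab.
- bay (a point): Centre of the bay's floor, axes as the cabinet's. The open, yellow-rimmed bay is 84 mm (x) x 104 mm (y) clear, with walls 70 mm high from this floor up to the cabinet's flat top; the floor is 30 mm above the bench.
- psu: Loose power supply module, aluminium block 60 (x) x 40 (y) x 85 mm high (a thin green terminal strip adds 5 mm on top), about 0.35 kg, standing upright. Origin: centre of its underside, z up. Pinch it across its 40 mm width (y).
- cover (a joint): Opening angle of the cabinet's cover, rad: 0 shut, at most 1.3. Steel sheet about 0.5 kg, 190 mm (x) x 158 mm (y), 3 mm thick, hinged at its far (+x) edge about an axis along the cabinet's y; it opens upward and always falls shut when not held. An invisible latch inside may or may not be caught. Caught, the cover lifts only by its play of 0.03 to 0.04 rad (some 8 mm at the handle) and then stands firm; not caught, it comes up freely (3 to 5 N at the handle).
- cover_handle (a point): Middle of the cover's round steel handle bar (12 mm thick, 100 mm long along the cabinet's y). With the cover shut it is 104 mm above the bench, level with the cover, and stands out 42 mm in front of the cabinet's front face, with free space below it and 36 mm clear behind it. A leg joins the cover at each end (100 mm apart). The bar moves with the cover and may turn between the fingers.
- cover_hinge (a point): Point on the cover's hinge axis, at the middle of the cover's width; the axis runs along the cabinet's y, 100 mm above the bench. The handle bar is 232 mm from it.
- release (a joint): Travel of the red release tab, m: 0 at rest, 0.016 at the end. It slides along the cabinet's +y, away from the cover, against a spring (1.5 to 4 N), and springs back when let go; its position does not show whether the latch is caught. Slid to its end it throws the latch clear, and the latch then stays clear.
- release_tab (a point): Top centre of the red release tab: 12 mm (x) x 16 mm (y), standing 28 mm above the cabinet's flat top near the front. It moves with the tab.
- jar: Clear jar with a red lid, 52 mm across, 75 mm high; origin at the centre of its underside. To be left alone.
- screwdriver: Red-handled screwdriver lying flat along its x. To be left alone.
- pliers: Pliers lying flat with red and yellow grips, about 160 mm long along x, 12 mm high. To be left alone.
- parts_bin: Open blue parts bin 110 x 100 x 50 mm; origin at the centre of its underside. To be left alone.
Things that resemble listed ones, but are neither listed nor needed, are in the scene too. What is meant by the psu is not brown or purple, and is the larger of those in its own colour.

How it is judged (in metres and radians):
On the way, in this order (a step that is already met when the one before it is completed fails the run):
1. the power supply stands upright on the bay's floor, let go (x of psu in the frame of bay between -0.03 and 0.03 m and y of psu in the frame of bay between -0.04 and 0.04 m and z of psu in the frame of bay below 0.005 m and angle between psu's own z axis and vertical below 0.12 rad and contact force between the fingers and psu below 0.1 N), for 0.3 s.
2. the cover has been tugged up by its handle, at least through part of its play, before the tab is slid (value of joint cover above 0.015 rad and contact force between the fingers and cover above 0.5 N and value of joint release below 0.006 m), for 0.2 s.
At the end, for the whole second after the job is handed in: The cover stands at 0.6 to 0.98 rad (34 to 56 degrees), still, carried by the gripper's fingers alone (more than 1 N of contact), and the power supply stands upright (within 0.12 rad) on the bay's floor (within 5 mm), not touched by the fingers (all of step 1 and value of joint cover between 0.6 and 0.98 rad and contact force between the fingers and cover above 1 N and contact force between cover and psu below 0.1 N and velocity of joint cover between -0.05 and 0.05 rad/s); the arm keeps its last pose, push and grip.
It fails at once if the release tab is slid although the latch was not caught (value of joint release above 0.0145 m and distance of rocker_c0 from where it was at the start of the episode below 0.0072 m).
It fails at once if the release tab is slid before the power supply stands in the bay (value of joint release above 0.012 m and z of psu in the frame of bay above 0.02 m).
It fails at once if the power supply is banged down or dropped into the cabinet (contact force between psu and cabinet above 80 N).
It fails at once if the jar, screwdriver, pliers or parts bin is disturbed (moved over 30 mm) (distance of any of jar, screwdriver, pliers, parts_bin from where it was at the start of the episode above 0.03 m).
It also fails if it takes over 72 s, if anything falls off the work surface, if the arm or the gripper's body presses on something with over 40 N, if the wrist force passes 120 N, or if a joint passes its speed limit or range.

## Working session

There is one attempt and no reset: what is moved stays moved. The work goes in short steps, each a Python script; the robot and the scene stay as the last script left them, time stands still between calls to the robot, and variables do not carry over. Pictures are saved under pics/ and viewed, at most 10 in all, crops included, and the job is handed in when it is done.

```bash
mkdir -p pics
cat > h.py <<'E'
import numpy as np, cv2
from station import r
def snap(n,f):
    s=r.snapshot(n); cv2.imwrite('pics/'+f,s['frame'][:,:,::-1]); np.savez('pics/'+f[:-4]+'.npz',**s); return s
def ray(s,u,v):
    R=np.array(s['R']);t=np.array(s['t']);d=R.T@np.array([(u-s['cx'])/s['fx'],(v-s['cy'])/s['fy'],1]);return -R.T@t,d/np.linalg.norm(d)
def plane(s,u,v,z):
    o,d=ray(s,u,v);return o+d*(z-o[2])/d[2]
def proj(s,X):
    c=np.array(s['R'])@np.array(X)+np.array(s['t']);return np.array([s['fx']*c[0]/c[2]+s['cx'],s['fy']*c[1]/c[2]+s['cy']])
E
python3 - <<'E'
from h import *
for n in ['scene','top','wrist']:
    s=snap(n,n+'0.png'); o,_=ray(s,0,0); print(n,o,s['fx'])
st=r.sense();print(st['clock'],st['orientation'],st['contact_force'])
E
```

```text
scene [ 1.38564794 -0.97857544  0.89535121] 472.20796799204106
top [ 0.36158626 -0.00635018  1.00241366] 360.9081919068886
wrist [0.1880432  0.57321254 0.38359885] 299.32627227350923
0.15 [-1.79915158e+02 -4.17629566e-03  1.55545700e+02] [ 0.32607119  0.57017242 -0.17851912]
```

View pics/top0.png

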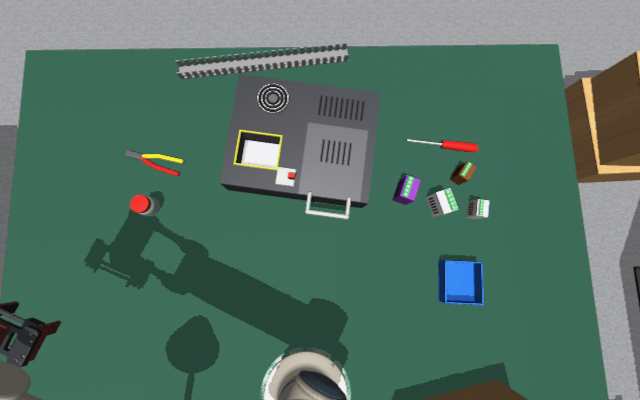

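View pics/scene0.png

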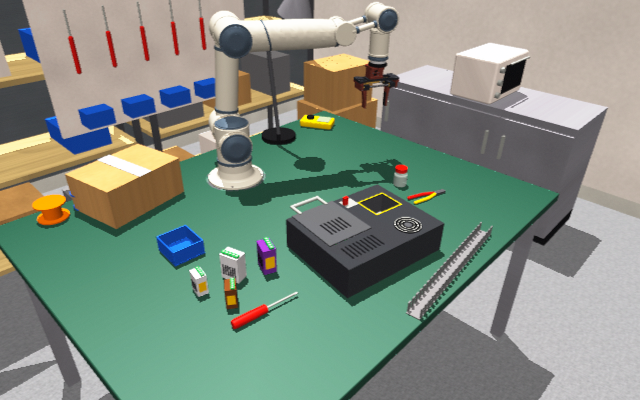

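The top view shows the larger white PSU at about (443,202), the bay at (260,150), the red tab at (291,175) and the handle bar at (328,214). Next I'll zoom in on the PSU and cabinet.

Run:
```python
from h import *
a=cv2.imread('pics/top0.png');b=cv2.imread('pics/scene0.png')
z=lambda i,x,y,w,h,k:cv2.resize(i[y:y+h,x:x+w],None,fx=k,fy=k,interpolation=cv2.INTER_CUBIC)
A=z(a,215,70,170,150,2.35)  # 400x352
A=cv2.resize(A,(400,352)); B=cv2.resize(z(a,390,155,110,97,4),(400,352))
C=cv2.resize(z(b,180,225,110,88,4),(400,248)) if 0 else cv2.resize(z(b,180,230,130,80,3),(400,246)); D=cv2.resize(z(b,280,180,166,102,3),(400,246))
cv2.imwrite('pics/c.png',np.vstack([np.hstack([A,B]),np.hstack([C,D])]))
```

```text
(no output)
```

View pics/c.png

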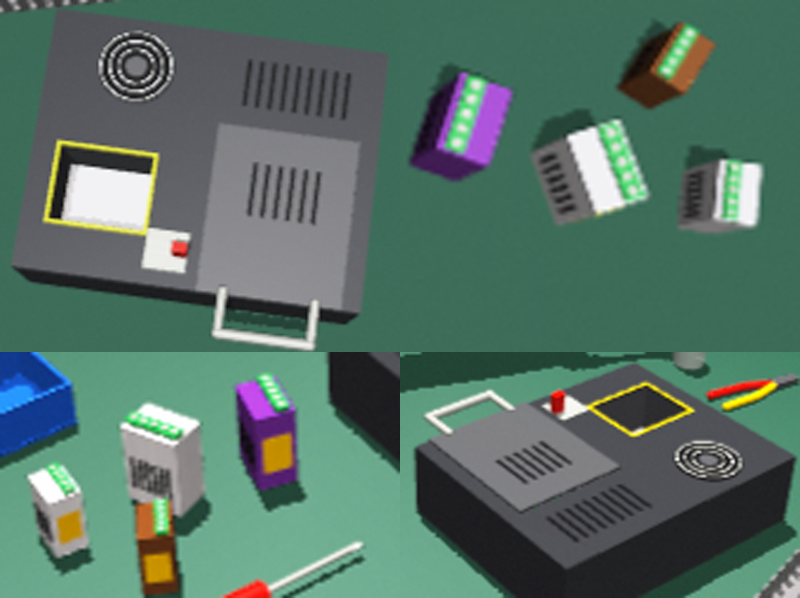

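The crops show the PSU top face (white plus green strip) at top-image pixels of about (546–569, 187–213). The tab stands on a white plate right of the bay's lower-right corner, and the handle bar runs between (308,212) and (349,217). Next I'll compute the poses.

```bash
cat > m.py <<'E'
from h import *
def hsv(s): return cv2.cvtColor(s['frame'],cv2.COLOR_RGB2HSV)
def big(m,roi=None):
    k=np.zeros_like(m)
    if roi: x,y,w,h=roi;k[y:y+h,x:x+w]=m[y:y+h,x:x+w]
    else: k=m
    c,_=cv2.findContours(k,cv2.RETR_EXTERNAL,cv2.CHAIN_APPROX_NONE);return max(c,key=cv2.contourArea)
def rect(s,c,z):
    P=np.array([plane(s,*p[0],z)[:2] for p in c])*1000
    return cv2.minAreaRect(P.astype(np.float32))
E
python3 - <<'E'
from m import *
s=dict(np.load('pics/top0.npz')); h=hsv(s)
y=cv2.inRange(h,(22,120,120),(35,255,255)); c=big(y,(220,120,75,60)); print('bay rim',rect(s,c,.1))
c=big(cv2.inRange(h,(0,120,120),(10,255,255))|cv2.inRange(h,(170,120,120),(180,255,255)),(280,165,20,20)); print('tab', c.reshape(-1,2).min(0),c.reshape(-1,2).max(0),rect(s,c,.128))
w=cv2.inRange(h,(0,0,205),(180,40,255)); g=cv2.inRange(h,(45,90,150),(85,255,255))
m=cv2.morphologyEx(w|g,cv2.MORPH_CLOSE,np.ones((3,3)))
c=big(m,(427,183,36,38)); print('psu',rect(s,c,.085),cv2.contourArea(c))
c=big(g,(427,183,36,38)); print('strip',rect(s,c,.09))
c=big(cv2.inRange(h,(0,0,150),(180,40,255)),(302,190,55,30)); R=rect(s,c,.104);print('handle',R,cv2.boxPoints(R))
d=cv2.inRange(h,(0,0,0),(180,60,130)); c=big(d,(215,70,170,142)); print('cab',rect(s,c,.1))
E
```

```text
bay rim ((627.3946533203125, 107.26687622070312), (113.44380187988281, 93.76979064941406), 81.15760803222656)
tab [288 173] [294 178] ((550.3582763671875, 22.008338928222656), (14.820023536682129, 12.615985870361328), 88.7461929321289)
psu ((484.5683288574219, -377.8541259765625), (58.58721923828125, 37.81694030761719), 16.250280380249023) 283.5
strip ((487.4094543457031, -386.12841796875), (54.313148498535156, 14.645805358886719), 16.061128616333008)
handle ((477.61785888671875, -67.99757385253906), (110.28352355957031, 54.942138671875), 81.06293487548828) [[ 441.91403  -118.20227 ]
 [ 496.18918  -126.7375  ]
 [ 513.32166   -17.792877]
 [ 459.04654    -9.257645]]
cab ((651.2976684570312, -5.462982177734375), (380.3894958496094, 316.2092590332031), 80.85456085205078)
```

Run:
```python
from m import *
r.reach([.4846,-.3779,.36],[180,0,16.2])
s=snap('wrist','w1.png'); st=r.sense(); print(st['clock'],st['tcp_pos'],st['contact_force'],st['joints'])
print(proj(s,[.4846,-.3779,.085]))
for z in(.245,.4): 
  for b in (0,-20,-30,-40):
    pass
```

```text
3.5333 [ 0.48502015 -0.37731966  0.36004582] [ 0.19517078 -0.14042595  0.22576112] [-4.10549139e+01  7.20216592e+00  7.29014390e+01  8.04937049e-03
  9.98949101e+01  3.26787326e+01]
[322.59672359 201.47266394]
```

View pics/w1.png

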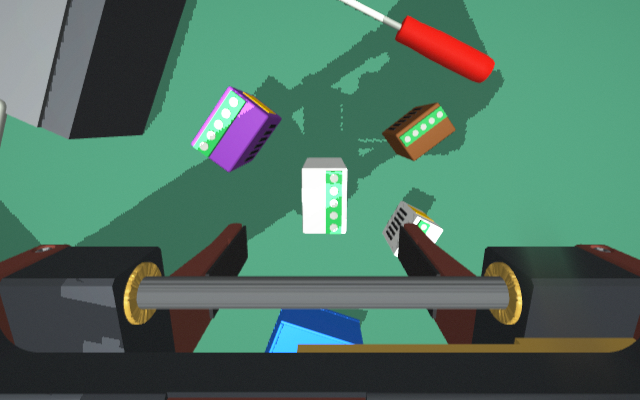

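The wrist view shows the PSU's top face at (302–347, 167–234), aligned with the tool. The small white lookalike sits at about (412,228), so I'll check its clearance from the right finger.

Run:
```python
from m import *
s=dict(np.load('pics/w1.npz'));h=hsv(s)
m=cv2.inRange(h,(0,0,225),(180,30,255))|cv2.inRange(h,(45,90,150),(75,255,255))
k=np.zeros_like(m);k[160:240,295:352]=m[160:240,295:352]
k=cv2.morphologyEx(k,cv2.MORPH_CLOSE,np.ones((5,5)));c=big(k)
print(cv2.boundingRect(c),rect(s,c,.085))
C=np.array(rect(s,c,.085)[0])/1000
for P in [(302,167),(347,167),(347,234),(302,234)]: print(plane(s,*P,.085))
a=np.deg2rad(16.2);ux=np.array([np.cos(a),np.sin(a)]);uy=np.array([-np.sin(a),np.cos(a)])
for p,z in [((408,203),.06),((442,230),.06),((385,245),.06),((385,245),.0)]:
    d=plane(s,*p,z)[:2]-C;print(p,z,'psu-frame',d@ux,d@uy)
```

```text
(302, 168, 45, 67) ((484.602783203125, -379.2275390625), (60.49956130981445, 38.81538772583008), 17.20074462890625)
[ 0.50888912 -0.35243754  0.085     ]
[ 0.51968825 -0.38938652  0.085     ]
[ 0.46162144 -0.40762508  0.085     ]
[ 0.4502075  -0.36854893  0.085     ]
(408, 203) 0.06 psu-frame -0.007493858218266449 -0.08142152265392225
(442, 230) 0.06 psu-frame -0.03508757320906811 -0.11705611611777969
(385, 245) 0.06 psu-frame -0.051085462522259026 -0.06143961644841764
(385, 245) 0.0 psu-frame -0.07623147950817416 -0.07497471492110355
```

Run:
```python
from m import *
p=[.4850,-.3793]
r.servo_line([*p,.29],[180,0,17],.15)
r.servo_line([*p,.2545],None,.08)
r.grab(35); st=r.sense(); print(st['clock'],st['opening'],st['gripper_force'],st['contact_force'],st['tcp_pos'])
r.servo_line([*p,.30],None,.08); r.wait(.2); st=r.sense(); print(st['opening'],st['gripper_force'],st['contact_force'])
r.servo_line([*p,.38],None,.2)
snap('wrist','w2.png')
b=np.array([.6274,.1073])
a=np.deg2rad(-9);ux=np.array([np.cos(a),np.sin(a)])
for yaw in(-9,171): print(yaw,r.inverse_kinematics([*b,.40],[180,0,yaw]),r.inverse_kinematics([*b,.284],[180,0,yaw]))
for t in (0,-20,-30,-40):
  d=np.array([*(np.sin(np.deg2rad(-t))*ux),-np.cos(np.deg2rad(t))])
  print(t,d)
```

```text
5.5417 0.040169073801017204 34.9485844373703 [ 0.4812874  -0.51708303  0.45514223] [ 0.48499115 -0.37929124  0.25453509]
0.03960960196883502 34.948580861091614 [-0.01750947  0.49748702 -3.5062268 ]
-9 [ 6.64302941e+00  1.09049098e+01  6.47726940e+01 -2.54444375e-14
  1.04322396e+02  1.05643029e+02] [ 6.64302941e+00  1.13368351e+01  7.60347369e+01 -2.54444375e-14
  9.26284279e+01  1.05643029e+02]
171 [  6.64302941  10.90490981  64.77269402   0.         104.32239617
 -74.35697059] [  6.64302941  11.33683513  76.03473693   0.          92.62842794
 -74.35697059]
0 [ 0. -0. -1.]
-20 [ 0.33780931 -0.05350374 -0.93969262]
-30 [ 0.49384417 -0.07821723 -0.8660254 ]
-40 [ 0.63487383 -0.10055414 -0.76604444]
```

View pics/w2.png

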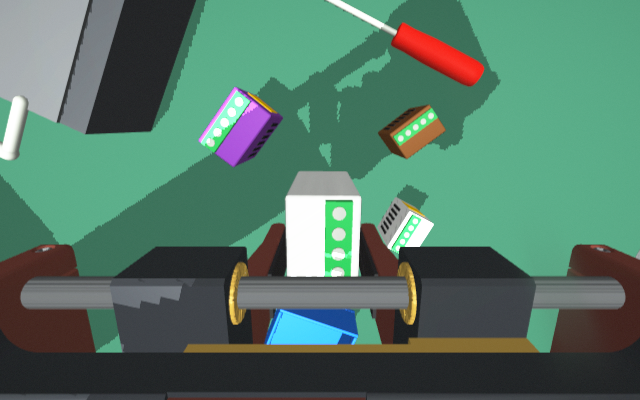

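The PSU is held upright and the sensed weight is 3.5 N. I'll move it above the bay.

Run:
```python
from m import *
r.reach([.6274,.1073,.41],[180,0,-9])
s=snap('wrist','w3.png');st=r.sense();print(st['clock'],st['tcp_pos'],st['opening'])
a=np.deg2rad(-9);ux=np.array([np.cos(a),np.sin(a)]);uy=np.array([-np.sin(a),np.cos(a)]);b=np.array([.6274,.1073])
im=s['frame'][:,:,::-1].copy()
q=[proj(s,[*(b+i*.042*ux+j*.052*uy),.1]) for i,j in[(1,1),(1,-1),(-1,-1),(-1,1)]]
cv2.polylines(im,[np.int32(q)],True,(255,0,255),1);cv2.imwrite('pics/w3o.png',im);print(np.int32(q).tolist())
```

```text
8.95 [0.62756874 0.10621264 0.40982518] 0.039853808489453545
[[266, 149], [375, 149], [371, 232], [270, 232]]
```

View pics/w3o.png

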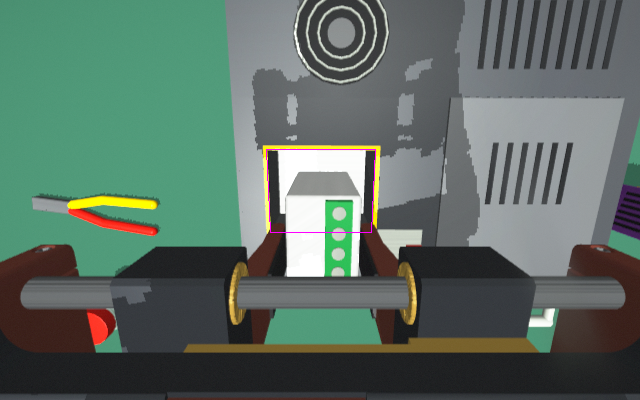

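The overlay matches the yellow rim to within 2 px, so I'll lower the PSU until it touches the floor and let go.

Run:
```python
from m import *
b=[.6274,.1073]
r.servo_line([*b,.295],[180,0,-9],.12)
f0=r.sense()['contact_force'];print(f0)
z=.289
r.servo_line([*b,z],None,.04)
while z>.2832:
    f=r.sense()['contact_force']
    if f[2]-f0[2]>2.5: break
    z-=.001; r.servo_line([*b,z],None,.02)
print(z,r.sense()['contact_force'],r.sense()['clock'])
r.let_go(); st=r.sense(); print(st['contact_force'],st['opening'],st['clock'])
r.servo_line([*b,.40],None,.15)
s=snap('wrist','w4.png'); print(r.sense()['clock'])
```

```text
[-0.26780822  0.20899318 -2.51906242]
0.283 [-2.84637265  0.64368369  5.52555715] 11.8583
[ 0.80552498 -0.85352506 -0.15272139] 0.08764988350719857 12.7417
13.725
```

View pics/w4.png

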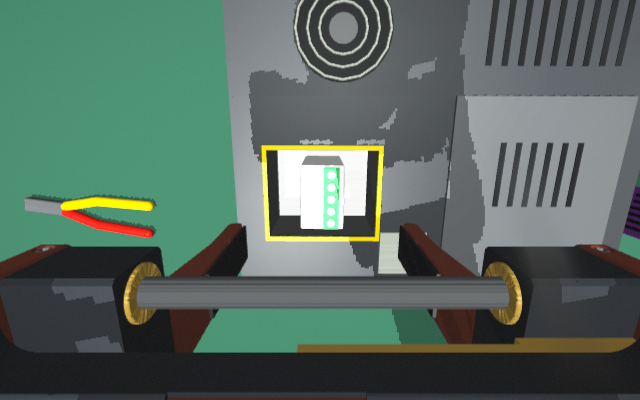

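The PSU now stands upright in the bay at about (322,195). I'll go to a pose in front of the handle, tilted forward 35°.

```bash
cat >> m.py <<'E'
from scipy.spatial.transform import Rotation as Ro
A=np.deg2rad(-9);UX=np.array([np.cos(A),np.sin(A),0]);UY=np.array([-np.sin(A),np.cos(A),0]);Z=np.array([0,0,1.])
BAR=np.array([.4564,-.0647,.104])
def tilt(deg,sg):
    t=np.deg2rad(deg);d=np.sin(t)*UX-np.cos(t)*Z;y=sg*(np.cos(t)*UX+np.sin(t)*Z)
    return d,Ro.from_matrix(np.c_[np.cross(y,d),y,d]).as_euler('xyz',degrees=True)
def barat(phi,bar=BAR):
    h=bar+.232*UX; h[2]=.1; p=phi+.0172; return h-.232*np.cos(p)*UX+.232*np.sin(p)*Z
E
python3 - <<'E'
from m import *
best=None
for th in(25,35,45):
  for sg in(1,-1):
    d,o=tilt(th,sg)
    js=[r.inverse_kinematics(barat(f)-d*k,o) for f,k in((0,.233),(0,.163),(.4,.163),(.79,.163))]
    print(th,sg,o.round(1),[None if j is None else np.round(j) .tolist()for j in js])
E
```

```text
25 1 [155.   0.  81.] [[-14.0, -47.0, 122.0, 2.0, 81.0, -5.0], [-14.0, -41.0, 125.0, 2.0, 72.0, -5.0], [-13.0, -37.0, 113.0, 2.0, 79.0, -4.0], [-13.0, -27.0, 99.0, 2.0, 83.0, -4.0]]
25 -1 [-155.    0.  -99.] [None, None, None, None]
35 1 [145.  -0.  81.] [None, None, [-14.0, -47.0, 122.0, 3.0, 71.0, -5.0], [-13.0, -36.0, 108.0, 3.0, 73.0, -4.0]]
35 -1 [-145.    0.  -99.] [None, None, None, None]
45 1 [135.   0.  81.] [None, None, None, [-14.0, -45.0, 117.0, 4.0, 63.0, -5.0]]
45 -1 [-135.    0.  -99.] [None, None, None, None]
```

Run:
```python
from m import *
d,o=tilt(25,1)
r.reach(BAR-d*.238,o)
s=snap('wrist','w5.png');st=r.sense();print(st['clock'],st['tcp_pos'],st['contact_force'])
im=s['frame'][:,:,::-1].copy()
for k in(-.05,0,.05):
  p=proj(s,BAR+k*UY);print(p);cv2.circle(im,(int(p[0]),int(p[1])),4,(255,0,255),1)
cv2.imwrite('pics/w5o.png',im)
```

```text
15.4667 [ 0.35730331 -0.048884    0.32008974] [0.99742837 0.48440459 0.33828433]
[322.27821699 272.76490234]
[322.28054763 212.95414876]
[322.28314042 146.41560772]
```

View pics/w5o.png

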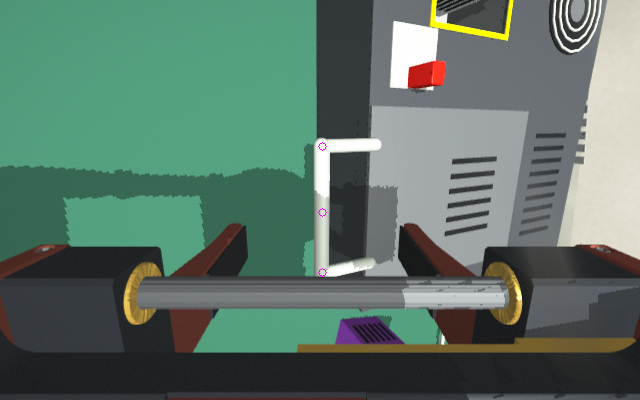

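The projected bar points fall right on the bar (column 322, rows 146–273). I'll grip it and tug.

Run:
```python
from m import *
d,o=tilt(25,1)
r.servo_line(BAR-d*.168,None,.12)
st=r.sense();print(st['clock'],st['contact_force'])
r.grab(25);r.wait(.1);st=r.sense();f0=np.array(st['contact_force']);print(st['opening'],f0,st['tcp_pos']-(BAR-d*.168))
for phi in np.arange(.01,.071,.006):
    r.servo_line(barat(phi)-d*.168,None,.03); r.wait(.1)
    st=r.sense();f=np.array(st['contact_force'])-f0;print(round(phi,3),f.round(1),(st['tcp_pos']-(barat(phi)-d*.168)).round(4))
    if f[2]<-18: break
r.wait(.3);st=r.sense();print(st['clock'],st['contact_force'],st['opening'])
```

```text
16.2 [0.80869923 0.65043011 0.49974345]
0.011168215302093972 [-6.2364205   0.50856915  1.765273  ] [-2.35142382e-04  4.15566177e-05 -2.02751038e-04]
0.01 [ 2.3  0.3 -6. ] [-0.0002  0.     -0.0008]
0.016 [ 1.6  1.1 -4.5] [-0.0002  0.     -0.0004]
0.022 [ 0.4  0.1 -4.7] [-0.0002  0.     -0.0003]
0.028 [ 0.6  0.3 -5.4] [-0.0002  0.     -0.0003]
0.034 [ 1.2  0.5 -7.9] [-0.0003  0.     -0.0007]
0.04 [  7.   -1.3 -18.4] [-0.0002  0.     -0.0016]
19.8583 [  2.08662064  -1.31511422 -20.49719589] 0.010857650646154784
```

The lift force jumps from 5 N to 18 N at about 0.035–0.04 rad, so the latch is caught. I'll lower the cover, release the bar and push the tab.

Run:
```python
from m import *
d,o=tilt(25,1)
r.servo_line(barat(0)-d*.168,None,.04)
r.let_go(); r.servo_line(BAR-d*.25,None,.15)
T=np.array([.552,.022,0])
P=lambda y,z:T+UY*y+Z*z
r.reach(P(-.030,.35),[180,0,81]); r.grab(25)
r.servo_line(P(-.030,.293),None,.12); st=r.sense();f0=np.array(st['contact_force']);print(st['clock'],f0,st['opening'],st['tcp_pos']-P(-.03,.293))
y=-.030
while y<.008:
    y+=.002; r.servo_line(P(y,.293),None,.03)
    st=r.sense();f=np.array(st['contact_force'])-f0;print(round(y,3),round(f@UY,1),round(f[2],1))
    if f@UY<-14: break
r.wait(.2)
s=snap('top','t6.png');snap('wrist','w6.png');print(r.sense()['contact_force'],r.sense()['clock'])
```

```text
25.0583 [-0.38539696 -0.13732476 -0.09272299] 0.0004332864513726314 [ 8.06245597e-05 -2.41365171e-06  4.38538405e-04]
-0.028 0.3 0.2
-0.026 0.1 -0.1
-0.024 -0.6 0.1
-0.022 0.6 -0.3
-0.02 0.6 -0.5
-0.018 -1.3 0.5
-0.016 -1.0 0.7
-0.014 -1.9 1.1
-0.012 -2.8 0.2
-0.01 -1.9 0.0
-0.008 -2.7 0.4
-0.006 -3.6 1.0
-0.004 -3.1 -0.3
-0.002 -3.6 -0.5
0.0 -8.9 1.3
0.002 -15.2 1.7
[ -3.38495516 -14.0436766    2.34384026] 29.3583
```

The tab made contact at −0.019 m and hit its end stop at about −0.002 m, which is its full travel. Next I'll back off, regrip the bar and raise the cover.

Run:
```python
from m import *
d,o=tilt(25,1)
T=np.array([.552,.022,0]);P=lambda y,z:T+UY*y+Z*z
r.servo_line(P(-.030,.293),None,.1); r.servo_line(P(-.030,.35),None,.2)
r.let_go(); r.reach(BAR-d*.25,o)
r.servo_line(BAR-d*.168,None,.12); r.grab(30)
st=r.sense();f0=np.array(st['contact_force']);print(st['clock'],st['opening'],f0)
for phi in [.02,.04,.06,.08,.12,.18,.25,.33,.41,.49,.57,.65,.72,.79]:
    r.servo_line(barat(phi)-d*.168,None,.06)
    st=r.sense();f=np.array(st['contact_force']);print(phi,f.round(1),round(st['opening'],4))
    if np.linalg.norm(f-f0)>28: print('STOP');break
r.wait(.5);st=r.sense();print(st['clock'],st['contact_force'],st['joint_vel'])
s=snap('wrist','w7.png');t=snap('scene','s7.png');w=s['frame'];q=t['frame'][120:320,240:480]
cv2.imwrite('pics/f.png',np.vstack([cv2.resize(w,(480,300)),cv2.resize(q,(360,300))if 0 else cv2.resize(q,(480,300))])[:,:,::-1])
```

```text
34.55 0.01127623801791093 [-4.97756333  0.52630747  1.51145238]
0.02 [-2.   0.1 -3.3] 0.0111
0.04 [-5.4  0.2 -3.9] 0.0113
0.06 [-6.7  0.9 -2.6] 0.011
0.08 [-7.7  0.9 -2.7] 0.0112
0.12 [-9.5  0.9 -3. ] 0.0111
0.18 [-11.9   1.8  -1.9] 0.011
0.25 [-13.8   1.4   0.1] 0.0112
0.33 [-16.7   1.5   2.6] 0.0114
0.41 [-17.9   2.2   4.2] 0.0114
0.49 [-18.4   1.8   6.3] 0.0111
0.57 [-15.4   1.    6.4] 0.0109
0.65 [-10.8   0.9   4.7] 0.0112
0.72 [-9.8 -0.3  3.9] 0.0106
0.79 [-9.  -0.2  4.5] 0.0114
40.2833 [-8.85819489 -0.9150723   3.77051727] [ 0.03498504 -0.0276579   0.01709485  0.03329293  0.05407096  0.00106636]
```

View pics/f.png

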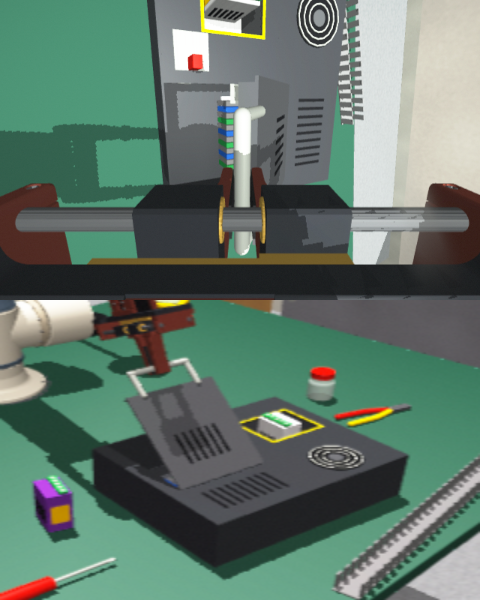

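The cover is held open at about 45° by the fingers on the bar, the PSU stands in the bay, and the jar and tools look undisturbed. I'll hand it in.

```bash
python3 -c "
from station import r
print(r.hand_in(), r.sense()['clock'])"
```

```text
the job is handed in; nothing more can be done
the job is handed in; nothing more can be done
```

I handed the job in at about 40 s: the power supply stands upright in the bay, the latch was caught so I slid the red tab to its end stop, and the gripper is holding the cover at about 45°; the station returned no verdict.

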